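Put the mini chopper together

ROBOT

A 6-joint arm with a two-finger parallel gripper is mounted at the origin on the work surface. World frame = base frame: x ahead of the robot, y to its left, z up, the work surface at z = 0. Lengths are in mm, angles in rad, forces in N, time in s.
With the tool pointing down it reaches from about 325 to 900 mm from the base axis. Payload 6.1 kg.
Tool frame: the origin (TCP) lies midway between the tips of the shut fingers; the grasp point (between the pads) lies 19 mm behind it (arm.grasp_offset is the distance from the TCP to the grasp point, in mm); z points along the fingers, y is the line along which they close (so a half turn about z gives the same grasp; the last joint's range is limited). The gripper opens to 85 mm and grips with 20 to 120 N. Pads are 22 mm wide; open, the fingers measure 114 mm over their backs; the gripper's body (76 mm by 85 mm) begins 54 mm behind the grasp point. The pads swing forward as they close: fully open they stand 13 mm farther back than shut.
Start: joints at [-1.33, 0.22, 1.526, -0, 1.395, -0.126], TCP at [224.136, -583.42, 231.3] pointing down, gripper open.
Joint ranges: [-2.98, 2.98], [-0.91, 2.08], [0.09, 2.57], [-1.24, 4.39], [0.2, 2.65], [-2.68, 2.68]. Speed limits (rad/s): [2.57, 2.57, 3.01, 3.14, 3.14, 3.14].

INTERFACE

Orientations are given as a unit quaternion [w, x, y, z].
In Python, from station import telemetry, vision, arm gives the robot as it stands. The module is installed in compiled form; this text tells all that it offers.
- The arm moves only by the shell command python3 -m pendant 'ROWS' [OPENING] [FORCE]. ROWS is a JSON object of lists of equal length, an entry for each row: "xyz": the shift along the tool's x, y, z in m, a list of three; "twist": the turn about the tool's z in rad. In form: {"xyz": [[dx, dy, dz], ...], "twist": [twist, ...]}. A call has 1 to 10 rows; each row is the pose to reach, as a shift and turn from the pose commanded when the call began, along the tool's axes at that moment; what a row does not reach only later rows make up. A row lasts 1/10 s, in which the tool goes at most 50 mm and 8.59 degrees, less where a joint would pass 70% of its speed; a pose out of reach is approached as far as the arm can. A call with a gripper value outside its range is refused whole. OPENING is the finger opening in m, from 0 to 0.0854, set as the call begins (- or left out, the last holds). The fingers move at their own pace and stop on an object; FORCE is the grip in N (left out, the last holds). Time passes only in rows, so rows that repeat a pose let the fingers close. It gives the time, the measured TCP pose, the force, the opening and the grip force at its end, in the units of the state.
- telemetry.read_state(): the state, without advancing time (a new reading comes with each control period).
- vision.read_camera(name): name is "scene" or "top"; returns (picture, depth): 384x512x3 uint8, blue, green, red; 384x512 float32, mm along the optical axis (not along the pixel's ray), 0 where there is no reading.
- vision.get_calibration(name): a dict with "intrinsics" (3x3 intrinsics, pixels), "cam_to_world" (4x4, takes a point from camera to world coordinates). Camera axes: x right, y down, z forward; pixel columns grow to the right and rows downward; lengths in mm; the calibration is good to about 2 mm. A picture is of the moment at which its call begins. get_calibration takes no time and is no camera call.
- arm.hand_in(): hands the job in; it is judged then, once.
The state is a dict: "clock": time; "qpos": joint angles; "joint_velocities": joint speeds; "joint_efforts": joint torques, N m; "eef_pos": TCP position; "orientation": TCP orientation; "contact_force": force on the tool from outside, world axes, zero at the start; "torque": the same for the moment, N m; "width": finger opening in mm; "grip_force": force on a finger pad.
Only numpy, scipy, OpenCV 4.12 (cv2) and the standard library are available. Lean on these libraries where they do the work, as an engineer would, in place of code of your own. Each camera call takes 0.05 s, during which the arm holds its last target. There are 200 camera calls.

TASK

Put the mini chopper together, from the bottom up: stand the clear bowl in the black rubber foot, slip the steel-bladed knife (not the white whisk) over the pin in the bowl, then lay the grey cover on the bowl and set the white motor head on the cover, every part upright and fully home. Set the parts down rather than dropping them, and leave the whisk, the syrup bottle, the spoon and the small steel bowl where they are.

Things in the scene. Friction and masses are not known exactly. Their poses are not given: they have to be found in the camera images.
- foot: The target for the bowl: a round black rubber dish fixed to the counter, 136 mm across and 14 mm high. Its round recess, open at the top, is 116 mm across; the recess floor is 5 mm above the counter. Origin: centre of the underside, z up.
- bowl: Loose see-through smoke-grey bowl, 0.24 kg, 95 mm high, 100 mm across at the foot, 118 mm at the rim (110 inside), with a black handle along its own -x. Its inner floor is 6 mm above its underside; in the middle stands a pointed steel pin, 10 mm thick, its tip 48 mm above the underside. Origin: centre of the underside, z up.
- bowl_handle (a point): Top end of the upright bar of the bowl's handle, 95 mm from the bowl's axis along the bowl's -x, 90 mm above its underside. The bar, 14 by 14 mm in plan, runs straight down from here for 62 mm; grip it across the bowl's y. Between bar and bowl are 29 mm at the rim, more lower down (a 14 mm deep strap joins them near the top, a 12 mm one at the bottom).
- blade: Loose knife, 0.09 kg, standing upright: black tube, 26 mm in diameter, 110 mm high, steel nub (16 mm) on top to 118 mm, 36 mm flange at the foot, four steel blades on two levels (10 and 46 mm up) reaching 40 mm from the axis. Hollow from below (18 mm bore, 99 mm deep): goes over the bowl's pin until it stands on the bowl's floor. Origin: centre of the underside, z up.
- cover: Loose light-grey cover, 0.11 kg, 124 mm across, right way up. Under its deck (8 to 12 mm above the origin) a 98 mm lip goes into the bowl's mouth; the deck rests on the bowl's rim. On it stands the grip, a blue collar 52 mm across, top 38 mm above the origin, with a 40 mm hole through, where the knife's tube comes up. Origin: centre of the lip's lower edge, z up.
- motor: Loose cordless motor head, 0.6 kg, upright, white: skirt 104 mm across and 34 mm high, shoulder narrowing to the round body 62 mm in diameter from 62 to 125 mm height (the grip), black button on top to 133 mm. A recess below, 62 mm across and 34 mm deep, goes over the cover's collar until the skirt stands on the cover's deck. Origin: centre of the underside, z up.
- whisk: Bystander, not to be used or moved: all-white whisk attachment, a white tube 26 mm in diameter and 118 mm high with a round ribbed white disc of 76 mm at its foot. Origin: centre of the underside.
- steelbowl: Bystander, not to be moved: small steel bowl, 72 mm across, 40 mm high. Origin: centre of the underside.
- syrup: Bystander, not to be moved: amber glass syrup bottle, 77 mm across, 190 mm high. Origin: centre of the underside.
- spoon: Bystander, not to be moved: steel spoon, 200 mm long, lying flat on the counter along its own x. Origin: underside, about its middle.
Things that resemble listed ones, but are neither listed nor needed, are in the scene too. Leave any green look-alike of the blade alone.

How it is judged (in metres and radians):
On the way, in this order (a step that is already met when the one before it is completed fails the run):
1. the bowl stands in the rubber foot, let go (horizontal distance between bowl and foot below 0.012 m and z of bowl in the frame of foot between 0.003 and 0.0085 m and angle between bowl's own z axis and vertical below 0.07 rad and contact force between the fingers and bowl below 0.3 N and linear speed of bowl below 0.02 m/s and angular speed of bowl below 0.2 rad/s), for 0.2 s.
2. the knife stands on the pin in the bowl, let go (horizontal distance between bowl and foot below 0.012 m and z of bowl in the frame of foot between 0.003 and 0.0085 m and angle between each of bowl, blade's own z axis and vertical below 0.07 rad and horizontal distance between blade and bowl below 0.009 m and z of blade in the frame of bowl between 0.003 and 0.0095 m and contact force between the fingers and blade below 0.3 N and linear speed of blade below 0.02 m/s and angular speed of blade below 0.2 rad/s), for 0.2 s.
3. the cover lies on the bowl, let go (horizontal distance between bowl and foot below 0.012 m and z of bowl in the frame of foot between 0.003 and 0.0085 m and angle between each of bowl, blade, cover's own z axis and vertical below 0.07 rad and horizontal distance between blade and bowl below 0.009 m and z of blade in the frame of bowl between 0.003 and 0.0095 m and horizontal distance between cover and bowl below 0.011 m and z of cover in the frame of bowl between 0.083 and 0.0905 m and contact force between the fingers and cover below 0.3 N and linear speed of cover below 0.02 m/s and angular speed of cover below 0.2 rad/s), for 0.2 s.
4. the motor head stands on the cover, let go (horizontal distance between bowl and foot below 0.012 m and z of bowl in the frame of foot between 0.003 and 0.0085 m and angle between each of bowl, blade, cover, motor's own z axis and vertical below 0.07 rad and horizontal distance between blade and bowl below 0.009 m and z of blade in the frame of bowl between 0.003 and 0.0095 m and horizontal distance between cover and bowl below 0.011 m and z of cover in the frame of bowl between 0.083 and 0.0905 m and horizontal distance between motor and cover below 0.01 m and z of motor in the frame of cover between 0.009 and 0.0155 m and contact force between the fingers and motor below 0.3 N and linear speed of motor below 0.02 m/s and angular speed of motor below 0.2 rad/s), for 0.2 s.
At the end, for the whole second after the job is handed in: Bowl on the floor of the foot's recess (axes within 12 mm), knife on the bowl's floor over the pin (9 mm), cover's deck on the bowl's rim (11 mm), motor head's skirt on the cover's deck (10 mm); heights within 3.5 mm, each upright within 0.07 rad, let go and at rest (horizontal distance between bowl and foot below 0.012 m and z of bowl in the frame of foot between 0.003 and 0.0085 m and angle between each of bowl, blade, cover, motor's own z axis and vertical below 0.07 rad and horizontal distance between blade and bowl below 0.009 m and z of blade in the frame of bowl between 0.003 and 0.0095 m and horizontal distance between cover and bowl below 0.011 m and z of cover in the frame of bowl between 0.083 and 0.0905 m and horizontal distance between motor and cover below 0.01 m and z of motor in the frame of cover between 0.009 and 0.0155 m and linear speed of each of bowl, blade, cover, motor below 0.02 m/s and angular speed of each of bowl, blade, cover, motor below 0.2 rad/s); the robot touches nothing.
It fails at once if the whisk, the small steel bowl, the syrup bottle or the spoon is moved by more than 30 mm, or one of the first three tipped (distance of any of whisk, syrup, spoon, steelbowl from where it was at the start of the episode above 0.03 m or angle between any of whisk, syrup, steelbowl's own z axis and vertical above 0.35 rad).
It fails at once if a part of the chopper is dropped (falls free faster than 0.7 m/s, about 25 mm) ((linear speed of bowl above 0.7 m/s and contact force between the fingers and bowl below 0.1 N) or (linear speed of blade above 0.7 m/s and contact force between the fingers and blade below 0.1 N) or (linear speed of cover above 0.7 m/s and contact force between the fingers and cover below 0.1 N) or (linear speed of motor above 0.7 m/s and contact force between the fingers and motor below 0.1 N)).
It also fails if it takes over 109 s, if anything falls off the work surface, if the arm or the gripper's body presses on something with over 40 N, if the wrist force passes 120 N, or if a joint passes its speed limit or range.

## Working session

There is one attempt and no reset: what is moved stays moved. The work goes in short steps, Python scripts to look and compute and a shell command to move; the robot and the scene stay as the last step left them, time stands still between calls to the robot, and variables do not carry over. Pictures are saved under pics/ and viewed, at most 21 in all, crops included, and the job is handed in when it is done.

```bash
mkdir -p pics
cat > h.py <<'E'
import numpy as np, cv2
from station import telemetry, vision, arm
def grab(n,tag):
    p,d=vision.read_camera(n); cv2.imwrite(f'pics/{tag}.png',p); np.save(f'pics/{tag}.npy',d); return p,d
def ray(n,u,v):
    c=vision.get_calibration(n);K=np.array(c['intrinsics']);T=np.array(c['cam_to_world'])
    r=T[:3,:3]@np.linalg.inv(K)@np.array([u,v,1.]); return T[:3,3],r
def atz(n,u,v,z):
    o,r=ray(n,u,v); return o+r*(z-o[2])/r[2]
def cloud(n,d):
    c=vision.get_calibration(n);K=np.array(c['intrinsics']);T=np.array(c['cam_to_world'])
    v,u=np.mgrid[:d.shape[0],:d.shape[1]]
    P=np.stack([(u-K[0,2])/K[0,0]*d,(v-K[1,2])/K[1,1]*d,d],-1)
    return P@T[:3,:3].T+T[:3,3]
def axes():
    from scipy.spatial.transform import Rotation as R
    s=telemetry.read_state(); q=s['orientation']; return s,R.from_quat([q[1],q[2],q[3],q[0]]).as_matrix()
E
python3 - <<'E'
from h import *
for n in('scene','top'):
    grab(n,n+'0'); c=vision.get_calibration(n); print(n,np.round(c['intrinsics'],1),np.round(c['cam_to_world'],3))
s,R=axes(); print(s,R.round(3),arm.grasp_offset)
E
```

```text
scene [[491.6   0.  260.9]
 [  0.  491.6 188.9]
 [  0.    0.    1. ]] [[ 7.290000e-01  5.480000e-01 -4.100000e-01  1.176878e+03]
 [ 6.840000e-01 -5.950000e-01  4.210000e-01 -7.201640e+02]
 [-1.400000e-02 -5.880000e-01 -8.090000e-01  1.448986e+03]
 [ 0.000000e+00  0.000000e+00  0.000000e+00  1.000000e+00]]
top [[389.3   0.  260.1]
 [  0.  389.3 193.9]
 [  0.    0.    1. ]] [[ 8.000000e-03 -9.980000e-01  6.700000e-02  3.523580e+02]
 [-1.000000e+00 -7.000000e-03  5.000000e-03 -2.508600e+01]
 [-5.000000e-03 -6.700000e-02 -9.980000e-01  1.606006e+03]
 [ 0.000000e+00  0.000000e+00  0.000000e+00  1.000000e+00]]
{'clock': 0.1, 'qpos': array([-1.33010003e+00,  2.21134241e-01,  1.52746590e+00, -3.19274821e-05,
        1.39469003e+00, -1.26113208e-01]), 'joint_velocities': array([ 1.30098952e-03, -1.87939017e-03, -2.57425208e-03,  7.84746328e-04,
        8.64174423e-05, -1.51875244e-04]), 'joint_efforts': array([ 6.61603972e-04, -4.98244536e+01, -3.90548193e+01, -3.01816890e-04,
        5.72175864e-03,  2.95961975e-06]), 'eef_pos': array([ 224.00191665, -582.91623178,  230.33299988]), 'orientation': array([-8.46463411e-04,  9.83227573e-01,  1.82380972e-01, -6.42886063e-05]), 'contact_force': array([ 0.25630813,  0.03113476, -0.09700086]), 'torque': array([ 0.02374802, -0.02809035,  0.01597413]), 'grip_force': 0.0, 'width': 85.39821488996755} [[ 0.933  0.359 -0.   ]
 [ 0.359 -0.933  0.002]
 [ 0.    -0.002 -1.   ]] 18.700000000000003
```

View pics/scene0.png

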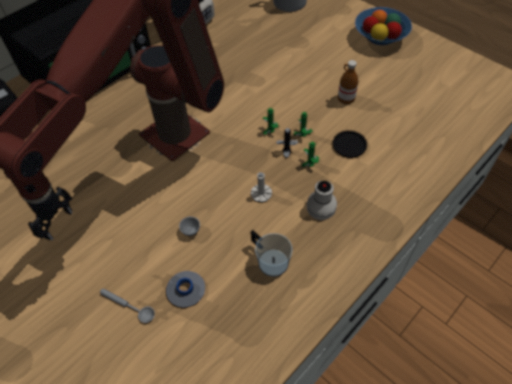

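View pics/top0.png

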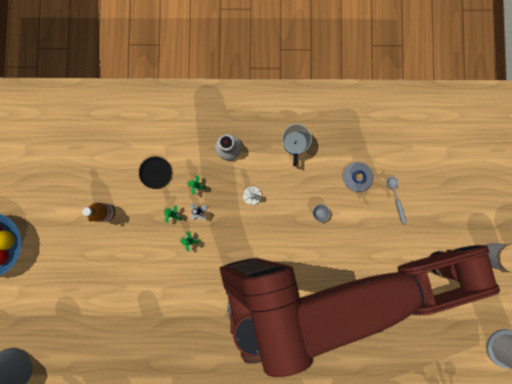

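The scene view shows the foot at (350,144), the black knife at (287,143) between three green look-alikes, the motor at (321,202), the bowl at (274,257), the cover at (186,289) and the whisk at (261,190). In the top view they are at (155,172), (200,212), (229,147), (297,140), (358,177) and (253,196). I'll enlarge both.

Run:
```python
import cv2
def crop(t,x0,x1,y0,y1,f):
    p=cv2.imread(f'pics/{t}.png')[y0:y1,x0:x1]; p=cv2.resize(p,None,fx=f,fy=f,interpolation=cv2.INTER_CUBIC)
    for x in range((x0+9)//10*10,x1,10): cv2.line(p,((x-x0)*f,0),((x-x0)*f,6 if x%50 else 18),(0,0,255),1)
    for y in range((y0+9)//10*10,y1,10): cv2.line(p,(0,(y-y0)*f),(6 if y%50 else 18,(y-y0)*f),(0,0,255),1)
    return p
cv2.imwrite('pics/c1.png',crop('top0',130,330,110,260,4))
cv2.imwrite('pics/c2.png',crop('scene0',220,380,100,220,5))
cv2.imwrite('pics/c3.png',crop('scene0',160,310,215,315,5))
```

```text
(no output)
```

View pics/c1.png

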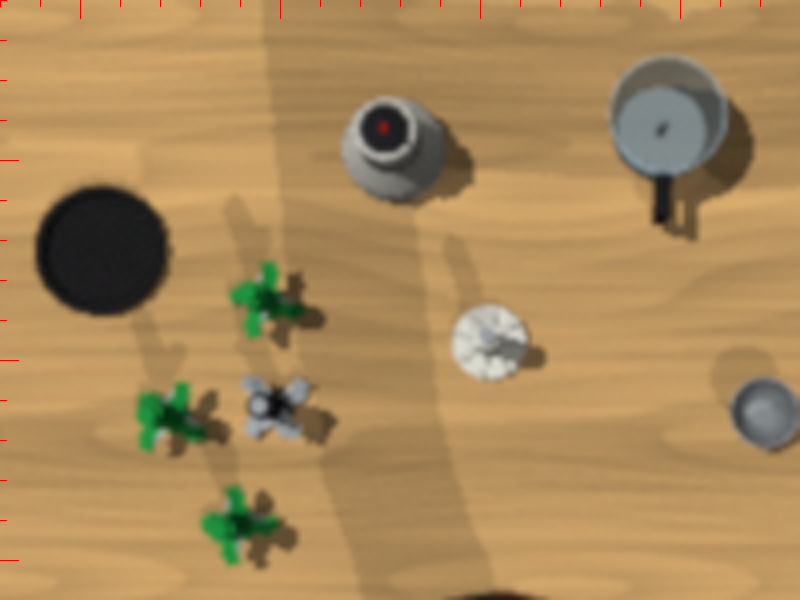

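View pics/c2.png

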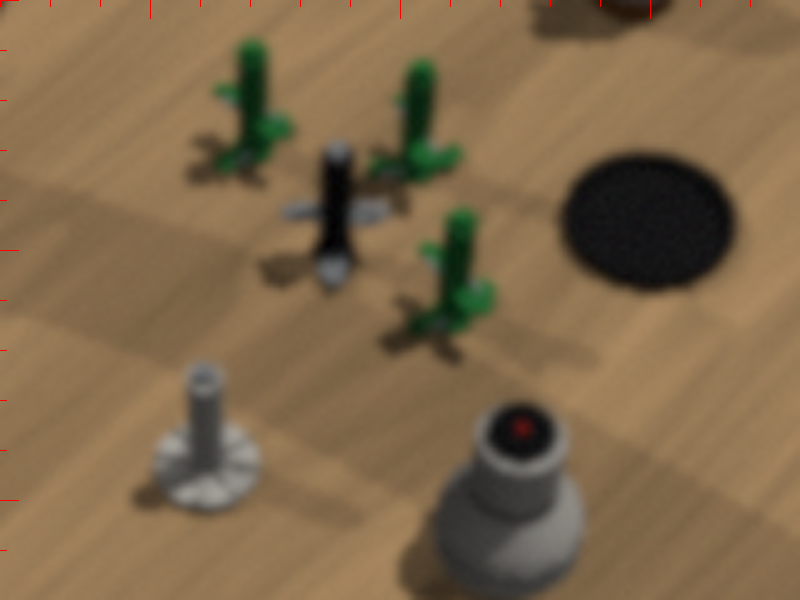

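View pics/c3.png

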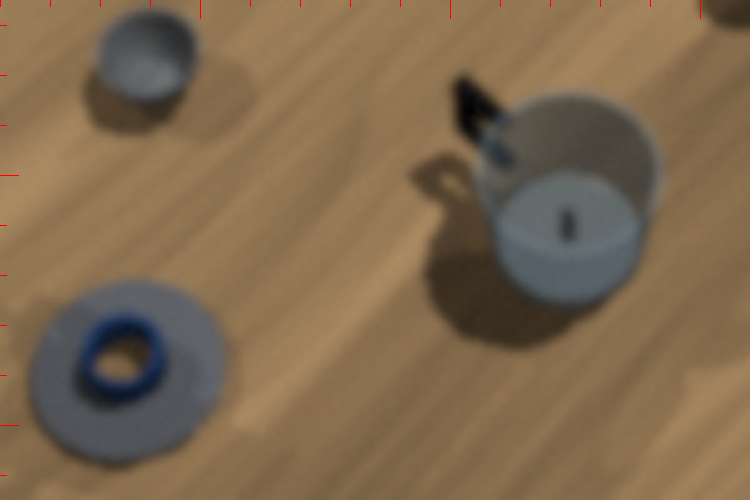

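The foot, motor button, blade nub, bowl rim, handle and collar all show clearly in both views. Next I compute their positions.

Run:
```python
from h import *
T={'foot':(155.75,172.5,14),'motor':(226,141.75,133),'rim':(297.2,138.5,95),'pin':(295.5,142,48),'handle':(295.5,164,90),'nub':(195.5,211,118)}
S={'foot':(350,144.2,14),'motor':(324.2,186,133),'pin':(273.5,257.5,48),'handle':(252.6,231,90),'nub':(287.6,130,118),'collar':(184.8,286,38),'deck':(185.6,289.2,12)}
for n,D in(('top',T),('scene',S)):
    for k,a in D.items(): print(n,k,atz(n,*a).round(1))
for n in('top','scene'):
    d=np.load(f'pics/{n}0.npy');P=cloud(n,d)
    X,Y,Z=P[...,0],P[...,1],P[...,2]; ok=d>0
    def m(lbl,x,y,r,z0,z1):
        k=ok&(np.hypot(X-x,Y-y)<r)&(Z>z0)&(Z<z1); q=P[k]
        if len(q)>5: print(n,lbl,len(q),q.mean(0).round(1),((q.min(0)+q.max(0))/2).round(1),np.ptp(q,0).round(0))
    f=atz(n,*(T if n=='top' else S)['foot']); m('foot',f[0],f[1],80,9,40)
    f=atz(n,*(T if n=='top' else S)['motor']); m('mot',f[0],f[1],60,115,140)
    f=atz(n,*(T if n=='top' else S)['nub']); m('nub',f[0],f[1],40,100,125)
    f=atz(n,*(T['handle'] if n=='top' else S['handle']));m('handle',f[0],f[1],40,80,100)
    f=atz('scene',*S['deck']); m('deck',f[0],f[1],90,7,20);m('collar',f[0],f[1],60,32,45)
    m('rim',*atz('top',*T['rim'])[:2],80,88,100)
```

```text
top foot [544.4 414.   14. ]
top motor [650.4 114.9 133. ]
top rim [ 672.9 -160.9   95. ]
top pin [ 668.5 -158.3   48. ]
top handle [ 572.7 -154.8   90. ]
top nub [384.9 229.3 118. ]
scene foot [555.6 415.2  14. ]
scene motor [655.5 116.3 133. ]
scene pin [ 681.2 -160.8   48. ]
scene handle [ 582.2 -152.4   90. ]
scene nub [390.9 234.1 118. ]
scene collar [ 542.1 -417.6   38. ]
scene deck [ 540.5 -417.6   12. ]
top foot 352 [548.8 417.5  13.7] [545.1 417.4  16.5] [137. 134.  15.]
top mot 197 [651.1 114.1 130. ] [653.3 113.6 128.8] [60. 58. 22.]
top nub 38 [386.9 232.  114. ] [386.9 232.3 114.7] [19. 25. 19.]
top handle 31 [ 593.7 -156.4   91.4] [ 594.2 -155.3   90.8] [36. 12. 15.]
top deck 588 [ 536.8 -418.1   13.2] [ 541.1 -412.7   13.5] [174. 169.  13.]
top collar 52 [ 536.8 -418.9   38.5] [ 536.9 -418.7   38.3] [49. 52. 12.]
top rim 117 [ 672.7 -160.2   94.4] [ 665.1 -158.5   94.1] [139. 114.  12.]
scene foot 344 [550.5 416.4  13.4] [556.4 419.   17.1] [156. 142.  16.]
scene mot 240 [655.5 112.1 129.3] [652.9 116.1 127.3] [62. 63. 24.]
scene nub 46 [388.8 232.7 110.5] [387.4 235.3 111.9] [26. 27. 24.]
scene handle 73 [ 600.5 -155.2   89.1] [ 596.9 -155.9   89.7] [49. 25. 19.]
scene deck 854 [ 538.7 -418.6   12.4] [ 545.1 -419.3   13.5] [160. 149.  13.]
scene collar 96 [ 536.8 -417.1   37.2] [ 536.  -416.4   37.6] [52. 51. 11.]
scene rim 205 [ 668.1 -155.8   93.7] [ 664.3 -156.7   94. ] [138. 118.  12.]
```

```bash
cat >> h.py <<'E'
def to(x=None,y=None,z=None,yaw=None,s=None):
    s,R=axes(); p=s['eef_pos']; t=[p[i] if v is None else v for i,v in enumerate((x,y,z))]
    cy=np.arctan2(R[1,0],R[0,0]); tw=0 if yaw is None else -((yaw-cy+np.pi)%(2*np.pi)-np.pi)
    print('shift',(R.T@(np.array(t)-p)/1000).round(4),'twist',round(tw,3),'at',p.round(1),'yaw',round(cy,3),'F',s['contact_force'].round(1),'w',round(s['width'],1),'grip',round(s['grip_force'],1),'q6',s['qpos'].round(2)[[0,5]],'t',round(s['clock'],1))
E
python3 -m pendant '{"xyz":[[0.02,-0.012,0],[0.06,-0.035,0],[0.105,-0.06,0],[0.15,-0.085,0],[0.195,-0.11,0],[0.24,-0.135,0],[0.285,-0.16,0],[0.33,-0.185,0],[0.37,-0.21,0],[0.40,-0.225,0]],"twist":[0.04,0.08,0.12,0.16,0.2,0.25,0.3,0.34,0.38,0.417]}' 0.05 20
python3 -c "
from h import *
to(578,-155,150,-0.05)"
```

```text
clock: 1.1
eef_pos: [517.8, -227.2, 231.0]
orientation: [-0.0, 1.0, -0.025, -0.0]
contact_force: [0.3, -0.8, -0.4]
width: 49.9
grip_force: 0.0
shift [ 0.0565 -0.0751  0.081 ] twist -0.001 at [ 517.8 -227.2  231. ] yaw -0.051 F [ 0.3 -0.8 -0.4] w 49.9 grip 0.0 q6 [-0.55  1.07] t 1.1
```

```bash
python3 -m pendant '{"xyz":[[0.02,-0.025,0],[0.04,-0.05,0.02],[0.0565,-0.075,0.05],[0.0565,-0.075,0.081],[0.0565,-0.075,0.09],[0.0565,-0.075,0.09]],"twist":[0,0,0,0,0,0]}'
python3 - <<'E'
from h import *
to(578,-155,46,-0.05)
p,_=grab('scene','s1'); q,_=grab('top','t1')
a=cv2.resize(p[170:290,210:310],None,fx=4,fy=4,interpolation=2); b=cv2.resize(q[110:190,250:330],None,fx=4.8,fy=6,interpolation=2)
cv2.imwrite('pics/m1.png',np.hstack([a,b]))
E
```

```text
clock: 1.7
eef_pos: [575.4, -157.4, 139.2]
orientation: [-0.001, 1.0, -0.025, -0.002]
contact_force: [0.3, 0.3, -0.2]
width: 49.9
grip_force: 0.0
shift [ 0.0029 -0.0024  0.0932] twist -0.0 at [ 575.4 -157.4  139.2] yaw -0.05 F [ 0.3  0.3 -0.2] w 49.9 grip 0.0 q6 [-0.4   1.22] t 1.7
```

View pics/m1.png

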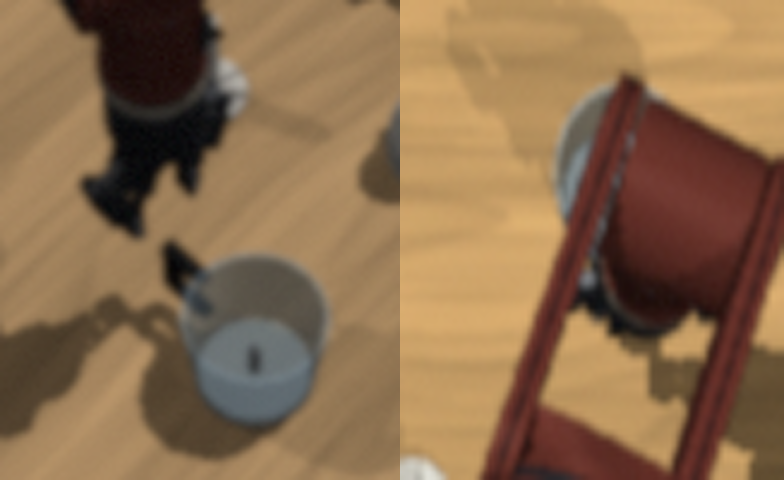

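The fingers (tips at about (140,235) and (190,190) in the crop) straddle the handle top at (168,245). Descending and gripping.

```bash
python3 -m pendant '{"xyz":[[0.003,-0.002,0.02],[0.003,-0.002,0.045],[0.003,-0.002,0.07],[0.003,-0.002,0.088],[0.003,-0.002,0.093],[0.003,-0.002,0.093]],"twist":[0,0,0,0,0,0]}' 
python3 -m pendant '{"xyz":[[0,0,0],[0,0,0],[0,0,0],[0,0,0],[0,0,0],[0,0,0]],"twist":[0,0,0,0,0,0]}' 0 90
python3 -m pendant '{"xyz":[[0,0,-0.003],[0,0,-0.01],[0,0,-0.02],[0,0,-0.03],[0,0,-0.03]],"twist":[0,0,0,0,0]}'
python3 - <<'E'
from h import *
to(578,-155,230,-0.05)
p,_=grab('scene','s2')
cv2.imwrite('pics/m2.png',cv2.resize(p[160:300,200:320],None,fx=4,fy=4,interpolation=2))
E
```

```text
clock: 2.4
eef_pos: [580.5, -156.8, 49.3]
orientation: [0.0, 1.0, -0.026, 0.0]
contact_force: [-0.2, 0.1, 0.9]
width: 50.3
grip_force: 0.0
clock: 3.0
eef_pos: [581.4, -156.4, 50.1]
orientation: [0.0, 1.0, -0.025, 0.001]
contact_force: [-1.7, 0.8, 6.5]
width: 12.9
grip_force: 87.0
clock: 3.5
eef_pos: [581.6, -156.6, 80.7]
orientation: [0.001, 1.0, -0.025, 0.002]
contact_force: [0.6, -0.3, -1.2]
width: 12.6
grip_force: 86.9
shift [-0.0031 -0.0012 -0.1494] twist -0.0 at [ 581.6 -156.6   80.7] yaw -0.05 F [ 0.6 -0.3 -1.2] w 12.6 grip 86.9 q6 [-0.39  1.23] t 3.5
```

View pics/m2.png

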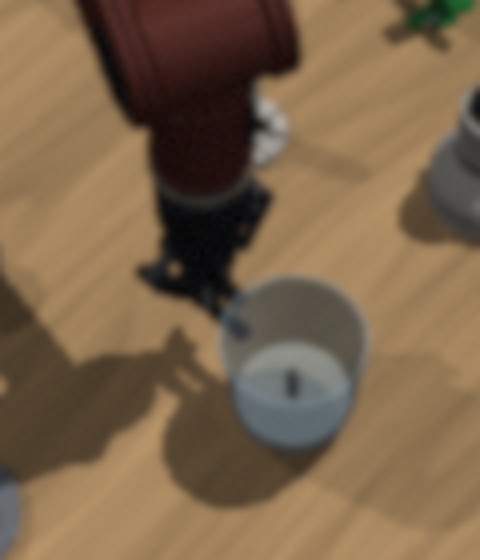

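The bowl is off the counter, held level by the handle. Carrying it high to the foot.

```bash
python3 -m pendant '{"xyz":[[0,0,-0.015],[0,0,-0.035],[0,0,-0.06],[0,-0.008,-0.085],[-0.002,-0.02,-0.11],[-0.006,-0.038,-0.135],[-0.012,-0.06,-0.15],[-0.02,-0.085,-0.158],[-0.03,-0.115,-0.16],[-0.04,-0.147,-0.16]],"twist":[0,0,0,0,0,0,0,0,0,0]}' | head -1
python3 -m pendant '{"xyz":[[-0.009,-0.034,0],[-0.018,-0.068,0],[-0.027,-0.102,0],[-0.036,-0.136,0],[-0.045,-0.17,0],[-0.054,-0.204,0],[-0.063,-0.238,0],[-0.072,-0.27,0],[-0.081,-0.302,0],[-0.09,-0.332,0]],"twist":[0,0,0,0,0,0,0,0,0,0]}' | head -1
python3 -m pendant '{"xyz":[[-0.008,-0.028,0],[-0.015,-0.052,0],[-0.02,-0.072,0],[-0.022,-0.085,0],[-0.022,-0.092,0],[-0.022,-0.092,0],[-0.022,-0.092,0]],"twist":[0,0,0,0,0,0,0]}'
python3 -c "
from h import *
to(458,421,150,-0.05)"
```

```text
clock: 4.55
clock: 5.55
clock: 6.25
eef_pos: [457.3, 421.1, 238.3]
orientation: [0.0, 1.0, -0.025, -0.0]
contact_force: [-0.4, -0.6, -2.0]
width: 12.6
grip_force: 87.2
shift [0.0007 0.0001 0.0883] twist -0.001 at [457.3 421.1 238.3] yaw -0.051 F [-0.4 -0.6 -2. ] w 12.6 grip 87.2 q6 [0.62 2.24] t 6.2
```

```bash
python3 -m pendant '{"xyz":[[0,0,0.02],[0,0,0.045],[0,0,0.075],[0,0,0.105],[0,0,0.13],[0,0,0.145],[0,0,0.148],[0,0,0.148],[0,0,0.148]],"twist":[0,0,0,0,0,0,0,0,0]}'
python3 - <<'E'
from h import *
from scipy.optimize import least_squares
to(458,421,150,-0.05)
def circ(q,r):
    f=least_squares(lambda c:np.hypot(q[:,0]-c[0],q[:,1]-c[1])-r,q.mean(0)[:2],loss='soft_l1',f_scale=3); return f.x.round(1),len(q),round(float(np.sqrt(np.mean(f.fun**2))),1)
for n in('scene','top'):
    p,d=grab(n,n+'3');P=cloud(n,d);q=P[(d>0)&(P[...,2]>127)&(P[...,2]<142)&(np.hypot(P[...,0]-550,P[...,1]-417)<75)&(P[...,0]>505)]
    print(n,circ(q,57),q[:,2].mean())
p=cv2.imread('pics/scene3.png')[60:200,280:420];q=cv2.imread('pics/top3.png')[130:220,110:200]
cv2.imwrite('pics/m3.png',np.hstack([cv2.resize(p,(400,400),interpolation=2),cv2.resize(q,(400,400),interpolation=2)]))
E
```

```text
clock: 7.15
eef_pos: [458.2, 422.5, 92.1]
orientation: [-0.001, 1.0, -0.025, 0.001]
contact_force: [-0.8, 0.2, -1.3]
width: 12.5
grip_force: 87.1
shift [ 0.0001  0.0014 -0.0579] twist -0.0 at [458.2 422.5  92.1] yaw -0.05 F [-0.8  0.2 -1.3] w 12.5 grip 87.1 q6 [0.62 2.24] t 7.2
scene (array([551.9, 417.9]), 156, 2.9) 134.12099684111314
top (array([551.6, 416. ]), 90, 2.0) 134.64059738983198
```

View pics/m3.png

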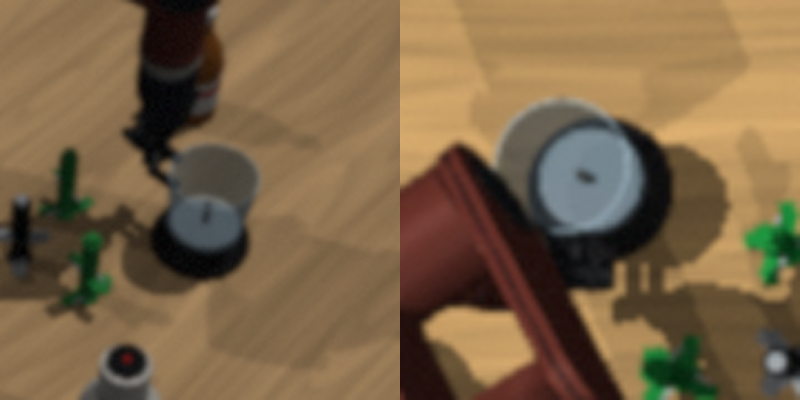

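The bowl (pale floor disc at (205,222) left, (590,178) right) hovers over the foot, and the fit puts it at (551.7, 417). Lowering it.

```bash
python3 -m pendant '{"xyz":[[-0.0015,0.001,0.01],[-0.0015,0.001,0.02],[-0.0015,0.001,0.028],[-0.0015,0.001,0.031],[-0.0015,0.001,0.034],[-0.0015,0.001,0.036],[-0.0015,0.001,0.037],[-0.0015,0.001,0.037]],"twist":[0,0,0,0,0,0,0,0]}'
```

```text
clock: 8.05
eef_pos: [455.5, 421.3, 55.2]
orientation: [-0.0, 1.0, -0.025, 0.0]
contact_force: [-5.4, -3.1, 9.0]
width: 12.9
grip_force: 88.7
```

```bash
python3 -m pendant '{"xyz":[[0,0,0],[0,0,0],[0,0,0],[0,0,0]],"twist":[0,0,0,0]}' 0.02 20
python3 -m pendant '{"xyz":[[0,0,0],[0,0,0],[0,0,-0.02],[0,0,-0.06],[0,0,-0.1],[0,0,-0.14],[0,0,-0.17],[-0.02,0.02,-0.18],[-0.04,0.06,-0.18],[-0.06,0.1,-0.18]],"twist":[0,0,0,0,0,0,0,0,0,0]}' 0.045
python3 - <<'E'
from h import *
from scipy.optimize import least_squares
to(388,232,200)
def circ(q,r):
    f=least_squares(lambda c:np.hypot(q[:,0]-c[0],q[:,1]-c[1])-r,q.mean(0)[:2],loss='soft_l1',f_scale=3); return f.x.round(1),len(q),round(float(np.sqrt(np.mean(f.fun**2))),1)
for n in('scene','top'):
    p,d=grab(n,n+'4');P=cloud(n,d);q=P[(d>0)&(P[...,2]>92)&(P[...,2]<108)&(np.hypot(P[...,0]-550,P[...,1]-417)<75)&(P[...,0]>505)]
    print(n,circ(q,57),q[:,2].mean()); u=np.linalg.svd(np.c_[q[:,:2]-q[:,:2].mean(0),np.ones(len(q))],0)
    print(np.linalg.lstsq(np.c_[q[:,:2]-q[:,:2].mean(0),np.ones(len(q))],q[:,2],rcond=None)[0].round(3))
p=cv2.imread('pics/scene4.png')[60:200,280:420];q=cv2.imread('pics/top4.png')[130:220,110:200]
cv2.imwrite('pics/m4.png',np.hstack([cv2.resize(p,(400,400),interpolation=2),cv2.resize(q,(400,400),interpolation=2)]))
E
```

```text
clock: 8.45
eef_pos: [455.6, 421.0, 53.3]
orientation: [-0.0, 1.0, -0.025, 0.0]
contact_force: [0.0, 0.0, -0.3]
width: 19.8
grip_force: 0.0
clock: 9.45
eef_pos: [389.9, 323.5, 233.8]
orientation: [-0.0, 1.0, -0.025, 0.001]
contact_force: [0.4, -1.2, 0.5]
width: 44.9
grip_force: 0.0
shift [0.0025 0.0915 0.0337] twist 0 at [389.9 323.5 233.8] yaw -0.049 F [ 0.4 -1.2  0.5] w 44.9 grip 0.0 q6 [0.54 2.16] t 9.4
scene (array([550., 416.]), 135, 3.2) 98.71829635839245
[ 1.0000e-02 -3.0000e-03  9.8718e+01]
top (array([549.3, 414.2]), 103, 1.9) 98.8091780087244
[ 8.0000e-03 -9.0000e-03  9.8809e+01]
```

View pics/m4.png

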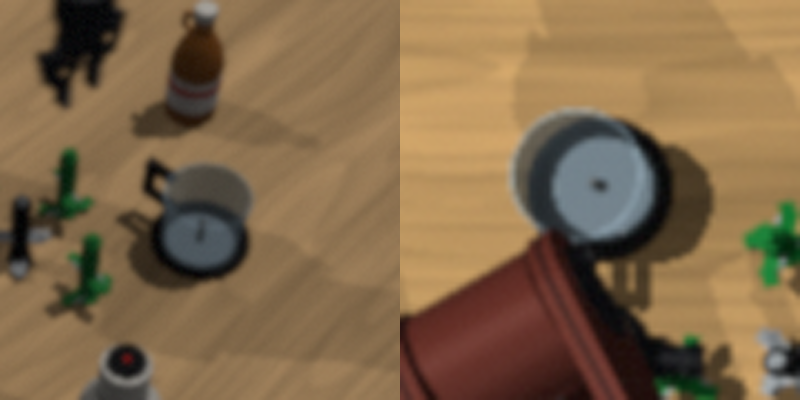

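The bowl is seated: rim level at about z = 99, axis at about (549.7, 415.3), pin visible at (600,185) in the right crop. Now the knife.

```bash
python3 -m pendant '{"xyz":[[0,0.02,0],[0.0025,0.055,0],[0.0025,0.085,0.01],[0.0025,0.0915,0.03],[0.0025,0.0915,0.06],[0.0025,0.0915,0.09],[0.0025,0.0915,0.12],[0.0025,0.0915,0.145],[0.0025,0.0915,0.155],[0.0025,0.0915,0.156]],"twist":[0,0,0,0,0,0,0,0,0,0]}' 
python3 -m pendant '{"xyz":[[0,0,0],[0,0,0],[0,0,0],[0,0,0],[0,0,0],[0,0,0]],"twist":[0,0,0,0,0,0]}' 0 40
python3 -m pendant '{"xyz":[[0,0,-0.003],[0,0,-0.01],[0,0,-0.03],[0,0,-0.06],[0,0,-0.09],[0,0,-0.12],[0,0,-0.14],[0,0,-0.15],[0,0,-0.15]],"twist":[0,0,0,0,0,0,0,0,0]}'
python3 - <<'E'
from h import *
to(549.5,415.5)
p,_=grab('scene','s5')
cv2.imwrite('pics/m5.png',cv2.resize(p[60:200,210:380],None,fx=4,fy=4,interpolation=2))
E
```

```text
clock: 10.55
eef_pos: [387.7, 232.4, 76.2]
orientation: [0.0, 1.0, -0.025, -0.001]
contact_force: [0.3, -0.4, 0.4]
width: 45.2
grip_force: 0.0
clock: 11.15
eef_pos: [389.4, 233.1, 78.5]
orientation: [-0.001, 1.0, -0.025, 0.001]
contact_force: [-0.1, 0.3, 6.0]
width: 24.9
grip_force: 39.8
clock: 12.05
eef_pos: [389.0, 232.8, 228.7]
orientation: [-0.0, 1.0, -0.025, 0.001]
contact_force: [0.3, -0.2, -1.5]
width: 25.1
grip_force: 39.3
shift [ 0.1511 -0.1905  0.0006] twist 0 at [389.  232.8 228.7] yaw -0.05 F [ 0.3 -0.2 -1.5] w 25.1 grip 39.3 q6 [0.37 1.99] t 12.1
```

View pics/m5.png

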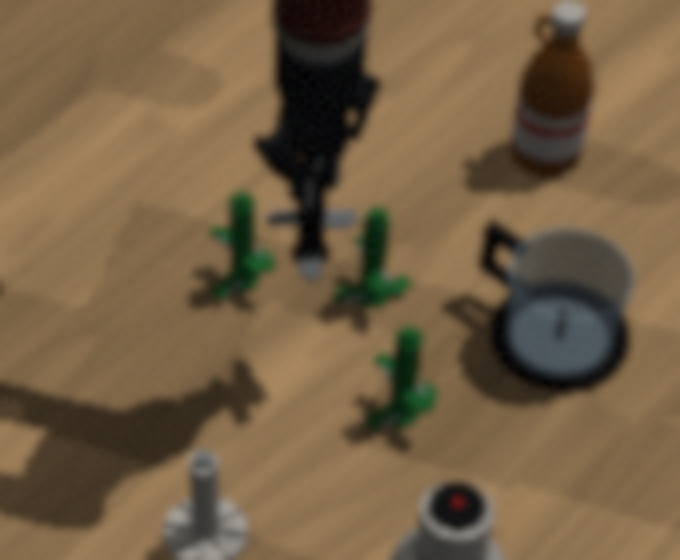

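The knife hangs upright from the gripper at (310,235) and the greens are untouched. Moving it over the bowl.

```bash
python3 -m pendant '{"xyz":[[0.01,-0.013,0],[0.03,-0.038,0],[0.052,-0.066,0],[0.075,-0.095,0],[0.098,-0.123,0],[0.12,-0.151,0],[0.138,-0.174,0],[0.148,-0.187,0],[0.151,-0.1905,0],[0.151,-0.1905,0]],"twist":[0,0,0,0,0,0,0,0,0,0]}' |tail -5
python3 -m pendant '{"xyz":[[0,0,0.01],[0,0,0.02],[0,0,0.025],[0,0,0.025],[0,0,0.025]],"twist":[0,0,0,0,0]}' |tail -5
python3 - <<'E'
from h import *
to(549.5,415.5)
P={}
for n in('scene','top'):
    p,d=grab(n,n+'6'); 
    P[n]=p
    C=cloud(n,d); q=C[(d>0)&(C[...,2]>105)&(C[...,2]<180)&(np.hypot(C[...,0]-550,C[...,1]-416)<60)]
    print(n,len(q),np.histogram(q[:,2],bins=range(105,181,10))[0])
    k=q[(q[:,2]>150)&(q[:,2]<166)]; print(k.mean(0).round(1) if len(k) else '')
p=P['scene'][70:170,290:390]
cv2.imwrite('pics/m6.png',np.hstack([cv2.resize(p,(600,600),interpolation=2)]))
E
```

```text
eef_pos: [548.0, 414.9, 224.8]
orientation: [0.001, 1.0, -0.025, -0.002]
contact_force: [-0.4, 0.7, -1.2]
width: 24.8
grip_force: 39.5
eef_pos: [548.6, 415.0, 202.2]
orientation: [0.0, 1.0, -0.025, -0.0]
contact_force: [0.8, -0.2, -0.3]
width: 24.6
grip_force: 39.5
shift [ 0.0009 -0.0005 -0.    ] twist 0 at [548.6 415.  202.2] yaw -0.05 F [ 0.8 -0.2 -0.3] w 24.6 grip 39.5 q6 [0.53 2.15] t 13.6
scene 184 [ 9  3 28 33 15 15 62]
[547.4 410.5 159. ]
top 72 [ 3  0 15 15  1  1 25]
[530.6 401.4 158.4]
```

View pics/m6.png

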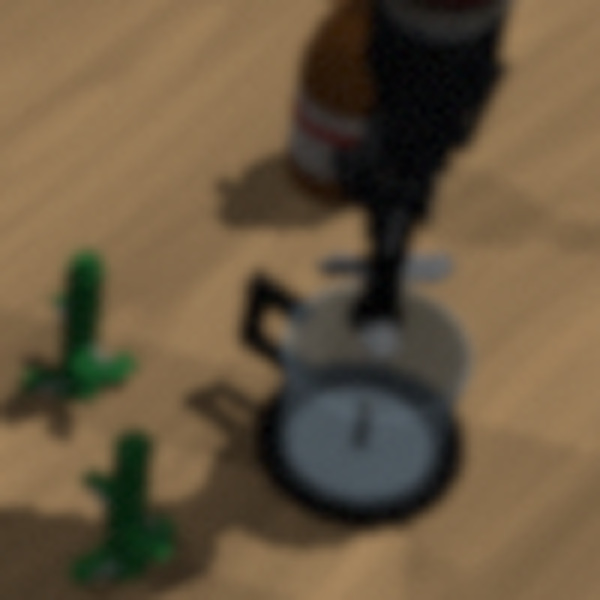

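Run:
```python
from h import *
c=vision.get_calibration('scene');K=np.array(c['intrinsics']);M=np.linalg.inv(np.array(c['cam_to_world']))
def pr(x,y,z):
    a=K@(M@[x,y,z,1])[:3]; return ((a[:2]/a[2]-[290,70])*6).round(0)
for z in(124,140,170,200): print(z,pr(549,415,z))
print('pin',pr(549.5,415.5,53),pr(549.5,415.5,11), 'sens x',pr(559,415,53)-pr(549,415,53),'y',pr(549,425,53)-pr(549,415,53))
print(pr(549.5,415.5,100))
print(atz('scene',350.8,136.7,53), atz('scene',290+360/6,70+445/6,11))
```

```text
124 [375. 321.]
140 [379. 303.]
170 [386. 268.]
200 [393. 232.]
pin [361. 399.] [352. 443.] sens x [12.  8.] y [ 9. -8.]
[371. 348.]
[551.91835196 416.537988    53.        ] [554.22015345 417.6945537   11.        ]
```

```bash
python3 -m pendant '{"xyz":[[0.001,-0.0005,0.01],[0.001,-0.0005,0.03],[0.001,-0.0005,0.05],[0.001,-0.0005,0.062],[0.001,-0.0005,0.067],[0.001,-0.0005,0.072],[0.001,-0.0005,0.077],[0.001,-0.0005,0.082],[0.001,-0.0005,0.087],[0.001,-0.0005,0.092]],"twist":[0,0,0,0,0,0,0,0,0,0]}'
python3 -m pendant '{"xyz":[[0,0,0.004],[0,0,0.008],[0,0,0.012],[0,0,0.015],[0,0,0.018],[0,0,0.018]],"twist":[0,0,0,0,0,0]}'
```

```text
clock: 14.7
eef_pos: [550.0, 415.8, 110.3]
orientation: [-0.0, 1.0, -0.025, 0.0]
contact_force: [-0.2, 0.2, -0.4]
width: 24.7
grip_force: 39.5
clock: 15.3
eef_pos: [549.5, 415.5, 91.7]
orientation: [0.0, 1.0, -0.025, -0.0]
contact_force: [-0.9, 0.8, -1.7]
width: 24.8
grip_force: 39.5
```

```bash
python3 -m pendant '{"xyz":[[0,0,0.001],[0,0,0.002],[0,0,0.003],[0,0,0.003]],"twist":[0,0,0,0]}'
python3 -m pendant '{"xyz":[[0,0,0],[0,0,0],[0,0,0],[0,0,0]],"twist":[0,0,0,0]}' 0.034 20
python3 -m pendant '{"xyz":[[0,0,0],[0,0,-0.01],[0,0,-0.03],[0,0,-0.06],[0,0,-0.1],[0,0,-0.14],[0,0.03,-0.15],[0,0.07,-0.15],[0,0.11,-0.15],[0,0.15,-0.15]],"twist":[0,0,0,0,0,0,0,0,0,0]}' 0.045
python3 - <<'E'
from h import *
for n in('scene','top'):
    p,d=grab(n,n+'7'); C=cloud(n,d); q=C[(d>0)&(C[...,2]>110)&(C[...,2]<140)&(np.hypot(C[...,0]-550,C[...,1]-416)<40)]
    print(n,len(q),q.mean(0).round(1),q.max(0).round(1))
p=cv2.imread('pics/scene7.png')[70:170,290:390];q=cv2.imread('pics/top7.png')[130:220,110:200]
cv2.imwrite('pics/m7.png',np.hstack([cv2.resize(p,(400,400),interpolation=2),cv2.resize(q,(400,400),interpolation=2)]))
to(537,-418)
E
```

```text
clock: 15.7
eef_pos: [550.0, 415.9, 89.6]
orientation: [-0.0, 1.0, -0.025, 0.0]
contact_force: [0.5, 0.5, 0.5]
width: 24.7
grip_force: 39.6
clock: 16.1
eef_pos: [549.8, 415.7, 89.3]
orientation: [0.0, 1.0, -0.025, -0.0]
contact_force: [0.9, -0.2, 0.1]
width: 34.4
grip_force: 0.0
clock: 17.1
eef_pos: [542.1, 264.7, 240.5]
orientation: [-0.0, 1.0, -0.025, 0.001]
contact_force: [0.8, -1.0, -0.8]
width: 44.8
grip_force: 0.0
scene 46 [548.3 413.4 122.4] [561.3 429.9 134.2]
top 10 [547.1 403.8 118.7] [552.9 407.3 123. ]
shift [0.0312 0.6791 0.001 ] twist 0 at [542.5 261.8 240.4] yaw -0.054 F [-0.2 -0.2  0.6] w 45.2 grip 0.0 q6 [0.32 1.94] t 17.2
```

View pics/m7.png

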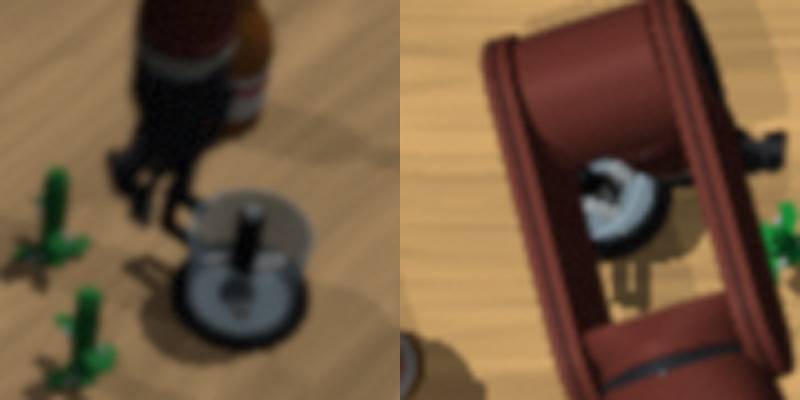

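The knife stands upright over the pin (nub at (252,212) left). On to the cover.

```bash
python3 -m pendant '{"xyz":[[0,0.02,0],[0.003,0.06,0],[0.005,0.105,0],[0.007,0.15,0],[0.009,0.195,0],[0.011,0.24,0],[0.013,0.285,0],[0.015,0.33,0],[0.017,0.375,0],[0.019,0.42,0]],"twist":[0,0,0,0,0,0,0,0,0,0]}' 0.08 |tail -5
python3 -m pendant '{"xyz":[[0.002,0.045,0],[0.004,0.09,0],[0.006,0.135,0],[0.008,0.18,0],[0.01,0.22,0.02],[0.012,0.245,0.05],[0.012,0.258,0.08],[0.012,0.258,0.11],[0.012,0.258,0.13],[0.012,0.258,0.13]],"twist":[0,0,0,0,0,0,0,0,0,0]}' |tail -5
python3 -c "
from h import *
to(537,-418,14)
n='top'
p,d=grab('scene','s8');C=cloud('scene',d)
q=C[(d>0)&(abs(C[...,2]-38)<5)&(np.hypot(C[...,0]-537,C[...,1]+418)<40)];print(len(q),q.mean(0).round(1))
cv2.imwrite('pics/m8.png',cv2.resize(p[200:330,110:260],None,fx=4,fy=4,interpolation=2))"
```

```text
eef_pos: [540.4, -156.0, 240.4]
orientation: [0.0, 1.0, -0.025, 0.001]
contact_force: [0.7, 0.1, -0.3]
width: 80.1
grip_force: 0.0
eef_pos: [537.6, -410.9, 105.4]
orientation: [-0.002, 1.0, -0.025, -0.002]
contact_force: [0.1, 0.2, -1.1]
width: 80.3
grip_force: 0.0
shift [0.0002 0.0075 0.0914] twist 0 at [ 537.6 -410.9  105.4] yaw -0.05 F [ 0.1  0.2 -1.1] w 80.3 grip 0.0 q6 [-0.77  0.85] t 19.2
88 [ 535.8 -417.1   37.7]
```

View pics/m8.png

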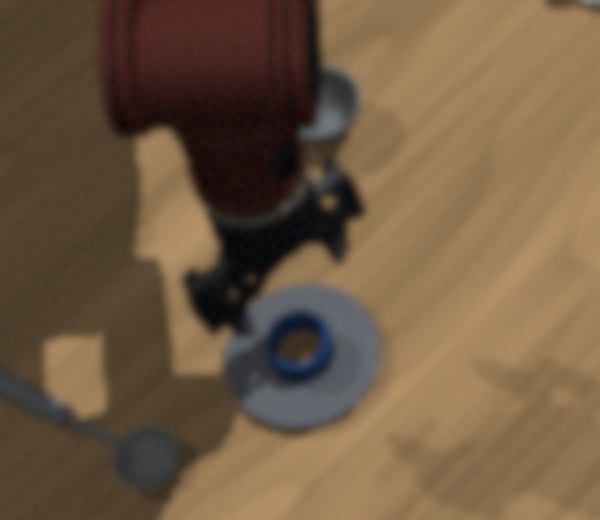

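The open fingers (tips at (240,325) and (340,250)) are above the blue collar at (300,347). Descending and gripping.

```bash
python3 -m pendant '{"xyz":[[-0.0005,0.0065,0.01],[-0.0005,0.0065,0.03],[-0.0005,0.0065,0.055],[-0.0005,0.0065,0.075],[-0.0005,0.0065,0.086],[-0.0005,0.0065,0.09],[-0.0005,0.0065,0.09]],"twist":[0,0,0,0,0,0,0]}' |tail -5
python3 -m pendant '{"xyz":[[0,0,0],[0,0,0],[0,0,0],[0,0,0],[0,0,0],[0,0,0]],"twist":[0,0,0,0,0,0]}' 0 40 |tail -5
python3 -m pendant '{"xyz":[[0,0,-0.003],[0,0,-0.01],[0,0,-0.03],[0,0,-0.055],[0,0,-0.085],[0,0,-0.12],[0,0,-0.155],[0,0,-0.185],[0,0,-0.205],[0,0,-0.21]],"twist":[0,0,0,0,0,0,0,0,0,0]}' |tail -5
python3 -c "
from h import *
to(550,415.5)
p,d=grab('scene','s9')
cv2.imwrite('pics/m9.png',cv2.resize(p[150:330,110:290],None,fx=3,fy=3,interpolation=2))"
```

```text
eef_pos: [538.8, -419.7, 19.9]
orientation: [0.0, 1.0, -0.025, 0.0]
contact_force: [0.2, 0.8, -0.2]
width: 79.9
grip_force: 0.0
eef_pos: [539.4, -420.2, 21.4]
orientation: [0.001, 1.0, -0.025, 0.001]
contact_force: [-0.9, 1.1, 6.7]
width: 50.5
grip_force: 41.8
eef_pos: [539.5, -420.4, 233.5]
orientation: [0.002, 1.0, -0.025, 0.002]
contact_force: [0.5, -0.1, 0.7]
width: 50.5
grip_force: 41.8
shift [-0.0314 -0.8353 -0.0035] twist 0 at [ 539.5 -420.4  233.5] yaw -0.05 F [ 0.5 -0.1  0.7] w 50.5 grip 41.8 q6 [-0.78  0.84] t 21.6
```

View pics/m9.png

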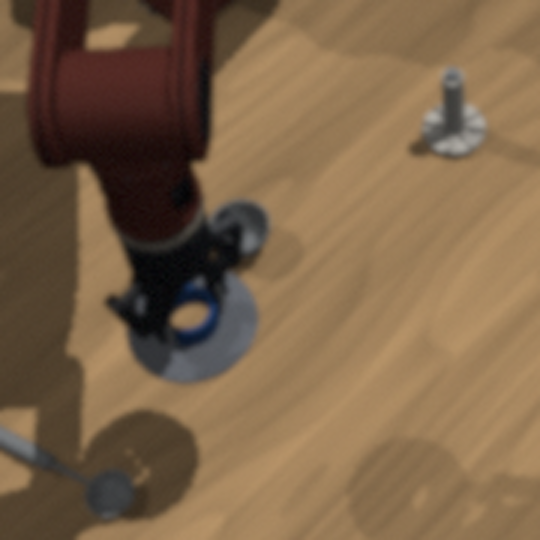

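The cover is lifted level, held at the collar. Carrying it to the bowl.

```bash
python3 -m pendant '{"xyz":[[0,-0.01,0],[-0.001,-0.03,0],[-0.003,-0.06,0],[-0.004,-0.095,0],[-0.005,-0.13,0],[-0.006,-0.165,0],[-0.007,-0.2,0],[-0.008,-0.235,0],[-0.009,-0.27,0],[-0.01,-0.305,0]],"twist":[0,0,0,0,0,0,0,0,0,0]}' |head -1
python3 -m pendant '{"xyz":[[-0.001,-0.035,0],[-0.002,-0.07,0],[-0.004,-0.105,0],[-0.005,-0.14,0],[-0.006,-0.175,0],[-0.008,-0.21,0],[-0.009,-0.245,0],[-0.01,-0.28,0],[-0.011,-0.315,0],[-0.012,-0.35,0]],"twist":[0,0,0,0,0,0,0,0,0,0]}' |head -1
python3 -m pendant '{"xyz":[[-0.002,-0.035,0],[-0.004,-0.07,0],[-0.006,-0.105,0],[-0.008,-0.135,0],[-0.009,-0.158,0],[-0.009,-0.172,0],[-0.009,-0.179,0.01],[-0.009,-0.18,0.03],[-0.009,-0.18,0.04],[-0.009,-0.18,0.04]],"twist":[0,0,0,0,0,0,0,0,0,0]}' |tail -5
python3 - <<'E'
from h import *
from scipy.optimize import least_squares
to(550,415.5)
for n in('scene','top'):
    p,d=grab(n,n+'10');C=cloud(n,d)
    q=C[(d>0)&(abs(C[...,2]-182)<7)&(np.hypot(C[...,0]-550,C[...,1]-416)<80)]
    if len(q)>9:
        # radius-62 disc: fit to hull extremes
        h=cv2.convexHull(q[:,:2].astype(np.float32)); print(n,len(q),q.mean(0).round(1),cv2.minEnclosingCircle(h))
p=cv2.imread('pics/scene10.png')[70:170,290:390];q=cv2.imread('pics/top10.png')[130:220,110:200]
cv2.imwrite('pics/m10.png',np.hstack([cv2.resize(p,(400,400),interpolation=2),cv2.resize(q,(400,400),interpolation=2)]))
E
```

```text
clock: 22.6
clock: 23.6
eef_pos: [547.8, 414.5, 185.6]
orientation: [0.002, 1.0, -0.026, -0.003]
contact_force: [-0.2, 0.3, -1.6]
width: 50.3
grip_force: 41.8
shift [ 0.0021 -0.0011 -0.    ] twist 0 at [547.8 414.5 185.6] yaw -0.051 F [-0.2  0.3 -1.6] w 50.3 grip 41.8 q6 [0.53 2.16] t 24.6
scene 347 [553.8 400.9 179. ] ((543.9393920898438, 412.4755554199219), 62.6175537109375)
top 276 [549.  387.1 179.6] ((544.7842407226562, 411.7941589355469), 61.710105895996094)
```

View pics/m10.png

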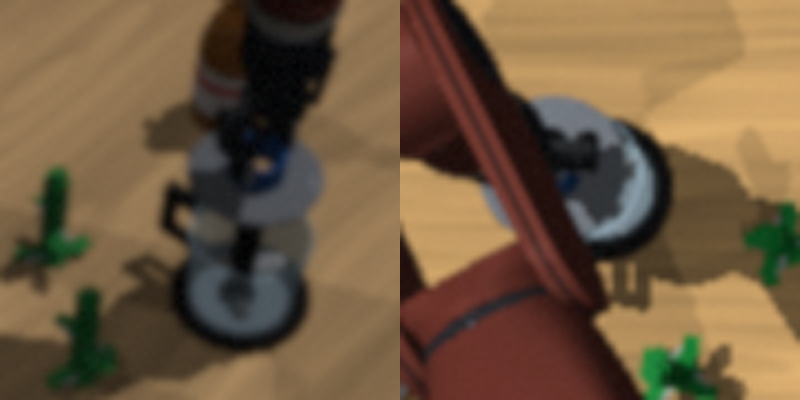

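The cover sits about 5 mm short in x and 3 mm short in y relative to the bowl. I'll correct that and lower it.

```bash
python3 -m pendant '{"xyz":[[0.003,-0.002,0],[0.005,-0.003,0.01],[0.005,-0.003,0.025],[0.005,-0.003,0.04],[0.005,-0.003,0.05],[0.005,-0.003,0.055],[0.005,-0.003,0.059],[0.005,-0.003,0.062],[0.005,-0.003,0.064],[0.005,-0.003,0.064]],"twist":[0,0,0,0,0,0,0,0,0,0]}' |tail -5
python3 -m pendant '{"xyz":[[0,0,0.002],[0,0,0.004],[0,0,0.005],[0,0,0.006],[0,0,0.006]],"twist":[0,0,0,0,0]}' |tail -5
```

```text
eef_pos: [554.6, 419.1, 125.5]
orientation: [-0.0, 1.0, -0.025, 0.0]
contact_force: [-1.4, -0.6, -1.7]
width: 50.1
grip_force: 41.8
eef_pos: [554.3, 419.0, 119.1]
orientation: [0.0, 1.0, -0.025, -0.0]
contact_force: [-0.4, -0.4, -0.2]
width: 50.1
grip_force: 41.8
```

```bash
python3 -m pendant '{"xyz":[[-0.001,0.001,0.002],[-0.001,0.001,0.004],[-0.001,0.001,0.005],[-0.001,0.001,0.006],[-0.001,0.001,0.006]],"twist":[0,0,0,0,0]}' |tail -5
python3 -c "
from h import *
p,d=grab('scene','s11');C=cloud('scene',d)
q=C[(d>0)&(abs(C[...,2]-104)<6)&(np.hypot(C[...,0]-550,C[...,1]-416)<75)]
print(len(q),q.mean(0).round(1),cv2.minEnclosingCircle(q[:,:2].astype(np.float32)),np.median(q[:,2]))
q=C[(d>0)&(abs(C[...,2]-130)<5)&(np.hypot(C[...,0]-550,C[...,1]-416)<35)];print(len(q),q.mean(0))
"
```

```text
eef_pos: [553.4, 418.1, 113.8]
orientation: [-0.0, 1.0, -0.025, 0.0]
contact_force: [-2.8, -1.0, 1.4]
width: 50.2
grip_force: 42.1
379 [558.6 404.5 104.9] ((548.4429931640625, 417.3206787109375), 65.75206756591797) 104.95495462239319
63 [555.9064961  416.65771698 129.51830925]
```

Contact has been reached at the expected height, so I release.

```bash
python3 -m pendant '{"xyz":[[0,0,0.001],[0,0,0.001]],"twist":[0,0]}' |tail -5
python3 -m pendant '{"xyz":[[0,0,0],[0,0,0],[0,0,0],[0,0,0]],"twist":[0,0,0,0]}' 0.062 20 |tail -5
python3 -m pendant '{"xyz":[[0,0,0],[0,0,-0.01],[0,0,-0.03],[0,0,-0.06],[0,0,-0.1],[0,0,-0.13],[0,0.03,-0.14],[0,0.07,-0.14],[0,0.11,-0.14],[0.02,0.15,-0.14]],"twist":[0,0,0,0,0,0,0,0,0,0]}' 0.0854 |tail -5
python3 -m pendant '{"xyz":[[0.01,0.03,0],[0.03,0.06,0],[0.04,0.09,0],[0.06,0.12,0],[0.08,0.14,0],[0.085,0.145,0]],"twist":[0,0,0,0,0,0]}' |tail -5
python3 - <<'E'
from h import *
for n in('scene','top'):
    p,d=grab(n,n+'12');C=cloud(n,d);R=np.hypot(C[...,0]-550,C[...,1]-416)
    q=C[(d>0)&(abs(C[...,2]-104)<5)&(R<75)&(R>40)]
    print(n,len(q),cv2.minEnclosingCircle(q[:,:2].astype(np.float32)),np.median(q[:,2]),np.linalg.lstsq(np.c_[q[:,:2]-[550,416],np.ones(len(q))],q[:,2],rcond=None)[0].round(3))
    q=C[(d>0)&(abs(C[...,2]-130)<5)&(R<35)];print('collar',len(q),q.mean(0).round(1),((q.min(0)+q.max(0))/2).round(1))
to(653,115)
p=cv2.imread('pics/scene12.png')[90:220,280:410];q=cv2.imread('pics/top12.png')[120:220,130:230]
cv2.imwrite('pics/m12.png',np.hstack([cv2.resize(p,(400,400),interpolation=2),cv2.resize(q,(400,400),interpolation=2)]))
E
```

```text
eef_pos: [553.5, 418.1, 113.7]
orientation: [-0.0, 1.0, -0.025, 0.0]
contact_force: [-4.0, -2.2, 7.0]
width: 50.4
grip_force: 42.5
eef_pos: [553.3, 418.0, 111.9]
orientation: [0.0, 1.0, -0.025, -0.0]
contact_force: [0.2, 0.2, -0.3]
width: 62.1
grip_force: 0.0
eef_pos: [564.5, 266.7, 253.7]
orientation: [-0.0, 1.0, -0.024, 0.0]
contact_force: [0.8, 0.6, -0.2]
width: 85.5
grip_force: 0.0
eef_pos: [645.0, 115.3, 253.2]
orientation: [0.0, 1.0, -0.027, 0.001]
contact_force: [-0.9, 0.4, 0.5]
width: 85.5
grip_force: 0.0
scene 187 ((549.6251831054688, 417.3819274902344), 65.32212829589844) 104.56622556886714 [-8.00000e-03 -1.50000e-02  1.04935e+02]
collar 85 [549.8 416.2 129.6] [549.  416.2 130.1]
top 384 ((544.3193359375, 416.5998840332031), 67.3885269165039) 104.63740490562975 [ 1.00000e-03 -3.00000e-03  1.04576e+02]
collar 78 [549.5 414.5 130.1] [549.7 413.7 129.9]
shift [0.0092 0.0019 0.    ] twist 0 at [643.9 117.3 252.7] yaw -0.052 F [-0.8 -0.2 -0.2] w 85.3 grip 0.0 q6 [0.06 1.68] t 29.1
```

View pics/m12.png

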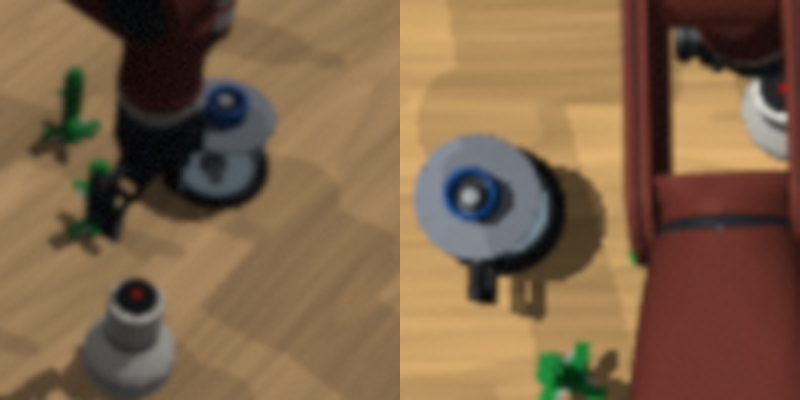

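The cover is home: deck level at about z = 104.5, collar at about (549.6, 415.5), knife nub centred in the hole at (470,195) right. Now the motor.

```bash
python3 -m pendant '{"xyz":[[0.007,0.002,0],[0.009,0.002,0.02],[0.009,0.002,0.05],[0.009,0.002,0.08],[0.009,0.002,0.08],[0.009,0.002,0.08]],"twist":[0,0,0,0,0,0]}' |tail -5
python3 - <<'E'
from h import *
to(653,115,76)
p,d=grab('scene','s13');C=cloud('scene',d)
q=C[(d>0)&(abs(C[...,2]-132)<5)&(np.hypot(C[...,0]-653,C[...,1]-115)<40)];print(len(q),q.mean(0).round(1))
cv2.imwrite('pics/m13.png',cv2.resize(p[110:240,260:390],None,fx=4,fy=4,interpolation=2))
E
```

```text
eef_pos: [651.9, 116.7, 172.4]
orientation: [-0.0, 1.0, -0.024, -0.001]
contact_force: [0.6, -1.0, 0.2]
width: 85.6
grip_force: 0.0
shift [0.0013 0.0017 0.0964] twist 0 at [651.9 116.7 172.4] yaw -0.049 F [ 0.6 -1.   0.2] w 85.6 grip 0.0 q6 [0.06 1.68] t 29.6
136 [654.8 115.7 132.3]
```

View pics/m13.png

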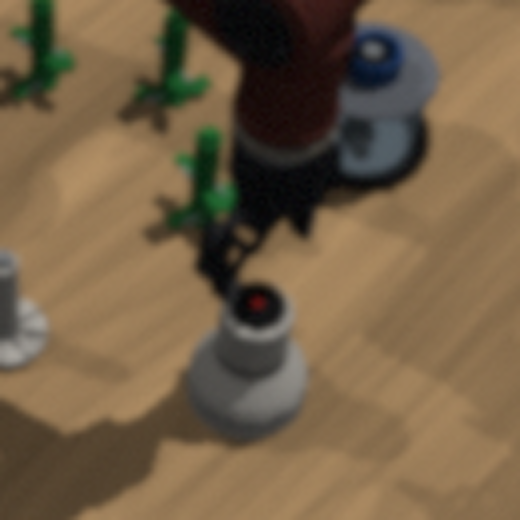

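The fingers (tips at (230,290) and (305,230)) straddle the motor's button at (258,303). Descending and gripping.

```bash
python3 -m pendant '{"xyz":[[0.001,0.001,0.01],[0.001,0.001,0.03],[0.001,0.001,0.05],[0.001,0.001,0.07],[0.001,0.001,0.085],[0.001,0.001,0.094],[0.001,0.001,0.095],[0.001,0.001,0.095]],"twist":[0,0,0,0,0,0,0,0]}' |tail -5
python3 -m pendant '{"xyz":[[0,0,0],[0,0,0],[0,0,0],[0,0,0],[0,0,0],[0,0,0]],"twist":[0,0,0,0,0,0]}' 0 70 |tail -5
python3 -m pendant '{"xyz":[[0,0,-0.003],[0,0,-0.01],[0,0,-0.025],[0,0,-0.045],[0,0,-0.07],[0,0,-0.1],[0,0,-0.13],[0,0,-0.155],[0,0,-0.17],[0,0,-0.17]],"twist":[0,0,0,0,0,0,0,0,0,0]}' |tail -5
python3 -c "
from h import *
to(549.5,415.5)"
```

```text
eef_pos: [653.8, 114.7, 77.9]
orientation: [-0.0, 1.0, -0.025, 0.0]
contact_force: [0.2, 0.2, -0.1]
width: 85.7
grip_force: 0.0
eef_pos: [654.7, 115.3, 79.4]
orientation: [-0.001, 1.0, -0.025, 0.002]
contact_force: [-0.6, 2.4, 6.4]
width: 60.7
grip_force: 77.7
eef_pos: [654.7, 114.6, 250.9]
orientation: [-0.0, 1.0, -0.025, 0.003]
contact_force: [0.2, -0.2, -5.2]
width: 60.4
grip_force: 77.2
shift [-0.1202 -0.2952 -0.0005] twist 0 at [654.7 114.6 250.9] yaw -0.05 F [ 0.2 -0.2 -5.2] w 60.4 grip 77.2 q6 [0.05 1.68] t 32.1
```

```bash
python3 -m pendant '{"xyz":[[-0.004,-0.01,0],[-0.012,-0.03,0],[-0.025,-0.06,0],[-0.038,-0.092,0],[-0.051,-0.124,0],[-0.064,-0.156,0],[-0.077,-0.188,0],[-0.09,-0.22,0],[-0.102,-0.25,0],[-0.111,-0.273,0]],"twist":[0,0,0,0,0,0,0,0,0,0]}' |head -1
python3 -m pendant '{"xyz":[[-0.006,-0.014,0],[-0.009,-0.022,0],[-0.009,-0.022,0.01],[-0.009,-0.022,0.015],[-0.009,-0.022,0.015],[-0.009,-0.022,0.015]],"twist":[0,0,0,0,0,0]}' |tail -5
python3 - <<'E'
from h import *
to(550,415.5)
for n in('scene','top'):
    p,d=grab(n,n+'14');C=cloud(n,d);R=np.hypot(C[...,0]-550,C[...,1]-416)
    for lo,hi in((158,190),(186,200)):
        q=C[(d>0)&(C[...,2]>lo)&(C[...,2]<hi)&(R<75)]
        if len(q)>5: print(n,lo,len(q),q.mean(0).round(1),cv2.minEnclosingCircle(q[:,:2].astype(np.float32)),q.min(0).round(0),q.max(0).round(0))
p=cv2.imread('pics/scene14.png')[70:170,290:390];q=cv2.imread('pics/top14.png')[130:220,110:200]
cv2.imwrite('pics/m14.png',np.hstack([cv2.resize(p,(400,400),interpolation=2),cv2.resize(q,(400,400),interpolation=2)]))
E
```

```text
clock: 33.1
eef_pos: [548.7, 414.1, 231.8]
orientation: [0.0, 1.0, -0.026, -0.0]
contact_force: [-0.5, 0.7, -5.9]
width: 60.4
grip_force: 77.5
shift [ 0.0013 -0.0015 -0.    ] twist 0 at [548.7 414.1 231.8] yaw -0.052 F [-0.5  0.7 -5.9] w 60.4 grip 77.5 q6 [0.53 2.15] t 33.7
scene 158 194 [562.9 378.1 175. ] ((548.5250244140625, 406.423095703125), 52.1201057434082) [498. 356. 158.] [600. 432. 190.]
scene 186 142 [563.1 387.3 193.8] ((549.219970703125, 409.01068115234375), 52.18343734741211) [498. 360. 186.] [598. 459. 200.]
top 158 73 [537.1 370.9 176.8] ((545.951904296875, 396.62982177734375), 49.15934371948242) [497. 359. 158.] [595. 397. 190.]
top 186 90 [547.1 379.4 194.2] ((546.56396484375, 406.8129577636719), 49.75251007080078) [498. 359. 186.] [595. 426. 200.]
```

View pics/m14.png

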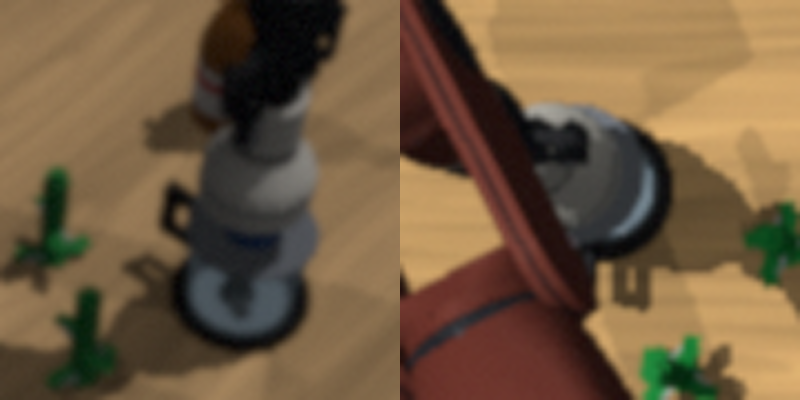

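The motor hovers over the cover. Its skirt centre is at about (548.5, 410.5), so I shift about +1.5/+4.5 mm and lower it slowly.

```bash
python3 -m pendant '{"xyz":[[0.001,-0.003,0],[0.0013,-0.0043,0.005],[0.0013,-0.0043,0.01],[0.0013,-0.0043,0.015],[0.0013,-0.0043,0.018],[0.0013,-0.0043,0.018]],"twist":[0,0,0,0,0,0]}' |tail -5
python3 -m pendant '{"xyz":[[0,0,0.003],[0,0,0.006],[0,0,0.009],[0,0,0.012],[0,0,0.012]],"twist":[0,0,0,0,0]}' |tail -5
```

```text
eef_pos: [549.2, 419.2, 213.1]
orientation: [0.001, 1.0, -0.025, -0.001]
contact_force: [-0.3, 0.2, -5.4]
width: 60.7
grip_force: 77.5
eef_pos: [549.5, 419.3, 201.5]
orientation: [0.0, 1.0, -0.025, -0.0]
contact_force: [0.6, -0.5, -5.1]
width: 60.7
grip_force: 77.5
```

```bash
python3 -m pendant '{"xyz":[[0,0.0005,0.004],[0,0.0005,0.008],[0,0.0005,0.011],[0,0.0005,0.014],[0,0.0005,0.016],[0,0.0005,0.017],[0,0.0005,0.017]],"twist":[0,0,0,0,0,0,0]}' |tail -5
python3 -m pendant '{"xyz":[[0,0,0.001],[0,0,0.0015],[0,0,0.0015]],"twist":[0,0,0]}' |tail -5
```

```text
eef_pos: [549.7, 419.0, 185.1]
orientation: [0.0, 1.0, -0.025, -0.0]
contact_force: [0.6, -0.0, -5.2]
width: 60.8
grip_force: 77.5
eef_pos: [549.8, 419.1, 184.0]
orientation: [-0.0, 1.0, -0.025, 0.0]
contact_force: [-0.3, 0.2, -5.1]
width: 61.0
grip_force: 77.5
```

```bash
python3 -m pendant '{"xyz":[[0,0,0.001],[0,0,0.0015],[0,0,0.0015]],"twist":[0,0,0]}' |tail -5
python3 -m pendant '{"xyz":[[0,0,0.0005],[0,0,0.001],[0,0,0.001]],"twist":[0,0,0]}' |tail -5
```

```text
eef_pos: [550.0, 419.2, 183.8]
orientation: [-0.0, 1.0, -0.025, 0.001]
contact_force: [-2.4, -2.0, 4.3]
width: 60.7
grip_force: 78.4
eef_pos: [550.1, 419.2, 183.7]
orientation: [-0.0, 1.0, -0.025, 0.001]
contact_force: [-4.0, -2.4, 8.8]
width: 60.7
grip_force: 79.0
```

Seated at the expected height. Releasing slowly and backing straight up.

```bash
python3 -m pendant '{"xyz":[[0,0,0],[0,0,0],[0,0,0],[0,0,0]],"twist":[0,0,0,0]}' 0.072 20 |tail -5
python3 -m pendant '{"xyz":[[0,0,0],[0,0,0],[0,0,-0.01],[0,0,-0.03],[0,0,-0.06],[0,0,-0.09],[0,0,-0.11]],"twist":[0,0,0,0,0,0,0]}' 0.0854 |tail -5
python3 -m pendant '{"xyz":[[0,0.03,0],[0,0.07,0],[0,0.11,0],[0.01,0.15,0],[0.02,0.19,0],[0.03,0.23,0],[0.04,0.26,0],[0.04,0.28,0],[0.04,0.28,0],[0.04,0.28,0]],"twist":[0,0,0,0,0,0,0,0,0,0]}' |tail -5
python3 - <<'E'
from h import *
for n in('scene','top'):
    p,d=grab(n,n+'15');C=cloud(n,d);R=np.hypot(C[...,0]-550,C[...,1]-416)
    for lo,hi in((132,145),(222,245),(98,110)):
        q=C[(d>0)&(C[...,2]>lo)&(C[...,2]<hi)&(R<75)]
        if len(q)>5: print(n,lo,len(q),((q.min(0)+q.max(0))/2).round(1),q.mean(0).round(1),q.max(0).round(0))
p=cv2.imread('pics/scene15.png')[70:170,290:390];q=cv2.imread('pics/top15.png')[130:220,110:200]
cv2.imwrite('pics/m15.png',np.hstack([cv2.resize(p,(400,400),interpolation=2),cv2.resize(q,(400,400),interpolation=2)]))
E
```

```text
eef_pos: [549.8, 419.1, 181.1]
orientation: [-0.0, 1.0, -0.025, -0.0]
contact_force: [-0.1, 0.3, 0.0]
width: 72.0
grip_force: 0.0
eef_pos: [550.4, 419.5, 295.3]
orientation: [-0.001, 1.0, -0.025, 0.002]
contact_force: [0.3, 0.8, 0.5]
width: 85.2
grip_force: 0.0
eef_pos: [575.8, 137.3, 292.1]
orientation: [-0.0, 1.0, -0.026, 0.0]
contact_force: [-0.2, -0.4, 0.3]
width: 85.2
grip_force: 0.0
scene 132 99 [549.4 409.2 138.5] [564.8 388.3 139. ] [601. 455. 145.]
scene 222 196 [547.2 417.1 233.5] [551.4 411.9 234.3] [578. 448. 245.]
scene 98 170 [546.2 409.1 104. ] [563.9 389.  104.7] [610. 465. 110.]
top 132 63 [548.4 412.5 138.4] [537.1 390.6 139.8] [600. 462. 145.]
top 222 233 [548.4 414.7 233.4] [547.7 413.7 234.6] [578. 444. 244.]
top 98 150 [543.6 410.7 104.1] [545.3 389.9 104.3] [610. 467. 110.]
```

View pics/m15.png

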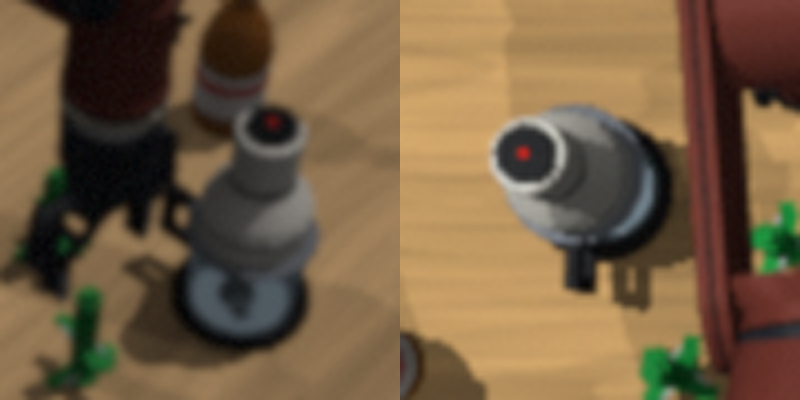

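The stack stands upright: the motor's top is at z ≈ 237 and centred, the deck is at 104, and the gripper is clear. Handing in.

```bash
python3 -c "
from station import arm
print(arm.hand_in())"
```

```text
the job is handed in; nothing more can be done
None
```

The mini chopper is assembled in order (bowl in the foot, knife on the pin, cover, motor head), upright and at the expected heights in the last camera check, and the job is handed in; the hand-in gave no verdict.

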